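# Reference plate under the reader's bridge

## Robot

A 7-joint arm with a two-finger parallel gripper is mounted at the origin on the work surface. World frame = base frame: x ahead of the robot, y to its left, z up, the work surface at z = 0. Lengths are in m, angles in rad, forces in N, time in s.
With the tool pointing down it reaches from about 0.4 to 0.85 m from the base axis. Payload 10.4 kg.
Tool frame: the origin (TCP) lies midway between the tips of the shut fingers; the grasp point (between the pads) lies 19 mm behind it; z points along the fingers, x is the direction in which the jaws open and shut, and the axes are right-handed (so a half turn about z gives the same grasp; the last joint's range is limited). The gripper opens to 85 mm and grips with 20 to 120 N. Pads are 22 mm wide; open, the fingers measure 114 mm over their backs; the gripper's body (76 mm by 85 mm) begins 54 mm behind the grasp point. The pads swing forward as they close: fully open they stand 13 mm farther back than shut.
Start: joints at [-1.236, 0.332, -0.065, 1.46, 0.022, 1.35, -0.088], TCP at [0.219, 0.585, 0.231] pointing down, gripper open.
Joint ranges: [-2.6, 2.6], [-0.5, 2.12], [-1.47, 1.34], [0.16, 2.42], [-1.27, 4.41], [0.06, 2.06], [-2.6, 2.6]. Speed limits (rad/s): [2.22, 2.22, 2.79, 2.79, 3.14, 3.14, 3.14].

## Interface

Orientations are given as a unit quaternion [x, y, z, w].
In Python, from workcell import manip, cams gives the robot as it stands.
- The arm moves only by the tool move_arm, never from a script. Its argument "moves" is a list of rows, each a list of 7 numbers: the turn, a rotation vector about the tool's x, y, z in degrees, then the shift along the tool's x, y, z in m, then the finger opening in m, from 0 to 0.0854. A call has 1 to 10 rows; each row is the pose to reach, as a shift and turn from the pose commanded when the call began, along the tool's axes at that moment; what a row does not reach only later rows make up. A row lasts 1/10 s, in which the tool goes at most 50 mm and 8.59 degrees, less where a joint would pass 70% of its speed; a pose out of reach is approached as far as the arm can. A call with a gripper value outside its range is refused whole. The fingers move at their own pace and stop on an object; "grip_force" is the grip in N (left out, the last holds). Time passes only in rows, so rows that repeat a pose let the fingers close. It gives the time, the measured TCP pose, the force and the opening at its end, in the units of the state.
- manip.get_obs(): the state, without advancing time (a new reading comes with each control period).
- cams.camera(name): name is "side" or "top" or "wrist"; returns the picture (384x512x3 uint8, red, green, blue); there is no depth.
- cams.camera_params(name): a dict with "fx", "fy", "cx", "cy" (pixels), "dist_coeffs" ([k1, k2, p1, p2, k3] as OpenCV has them; the pictures are not rectified), "xyz" and "rotation" of the camera in the world. Camera axes: x right, y up, looking along -z (the intrinsics and any distortion apply to the point x, -y, -z); pixel columns grow to the right and rows downward; lengths in m; the calibration is good to about 2 mm. A picture is of the moment at which its call begins: read the wrist's pose just before it. camera_params takes no time and is no camera call; for the wrist camera it gives the pose at the moment of the call.
- manip.hand_in(): hands the job in, once; it reports no verdict.
The state is a dict: "clock": time; "joint_pos": joint angles; "joint_velocities": joint speeds; "tau": joint torques, N m; "position": TCP position; "ee_rot": TCP orientation; "ft_force": force on the tool from outside, world axes, zero at the start; "torque": the same for the moment, N m; "grip_width": opening from 0.0 (shut) to 1.0 (fully open).
Only numpy, scipy, OpenCV 4.12 (cv2) and the standard library are available. Lean on these libraries where they do the work, as an engineer would, in place of code of your own. Each camera call takes 0.05 s, during which the arm holds its last target. There are 200 camera calls.

## Task

Slide the blue reference plate flat along the steel table and under the reader's low bridge, white-tile end first, until its front edge rests squarely against the orange stop behind the bridge; then press the green start button fully down and leave it released. Only push with the fingertips or the outside of the fingers: do not lift or tip the plate, do not press the start button before the plate is home, never press the red button, and leave the other things on the table where they are.

Things in the scene. Friction and masses are not known exactly. Their poses are not given: they have to be found in the camera images.
- plate: Loose blue reference plate, a slab lying flat on the table, 120 mm long (its x) by 96 mm wide (its y) by 12 mm thick, about 0.25 to 0.5 kg. Origin at the centre of its underside. Its +x end (white tile on top) goes in first; the -x end (thin yellow line on top) is the tail to push. It slides with ordinary friction and is too wide to be gripped.
- plate_front (a point): Middle of the plate's front (+x) edge at its underside, 60 mm from its origin; axes as the plate's.
- reader: Cream bench reader fixed to the table. Origin on the table under the middle of its bridge; the plate goes in along its +x, midway between the cheeks (y = 0). The bridge spans x = -30 to +30 mm, gap 108 mm wide (y = -54 to +54), underside 16 mm above the table, top 59 mm. A box 68 mm tall stands at y = -74 to -141, x = -65 to +85 mm.
- reader_mouth (a point): Middle of the bridge's front edge on the table (reader x = -30 mm); axes as the reader's. Two low guide fins, 14 mm tall, flare out in front of it from the cheeks to reader x = -76 mm, where they stand about 153 mm apart.
- reader_stop (a point): Middle of the face of the orange stop bar at table height (reader x = +40 mm); axes as the reader's. The bar is 14 mm tall and lies behind the bridge. With the plate home, its origin is 60 mm before this point and 50 mm of its tail sticks out in front of the bridge.
- start_button_top (a point): Centre of the top of the green start button, 32 mm diameter, on a grey pod 70 by 70 by 40 mm fixed to the table. Pressed straight down; z points up.
- start_button (a joint): Travel of the green button: 0 released, 0.006 m fully down; the spring needs 5 N for full travel and returns it.
- stop_button (a joint): Travel of the red button, on a pod like the green one's: 0 released, 0.006 m fully down. Not to be pressed.
- stop_button_top (a point): Centre of the top of the red button. Green and red pods may change places.
- saline: Capped clear saline bottle, 64 mm diameter, 150 mm tall; loose bystander, origin at the centre of its underside. Leave alone.
- amber_jar: Small amber glass jar, 50 mm diameter, 70 mm tall; loose bystander, origin at the centre of its underside. Leave alone.
- tape_roll: Roll of white tape lying flat, 72 mm diameter, 24 mm tall; loose bystander, origin at the centre of its underside. Leave alone.
- sample_cup: Open white sample cup, 60 mm diameter, 60 mm tall; loose bystander, origin at the centre of its underside. Leave alone.
- clamp: Small blue X-shaped tubing clamp lying flat, 110 mm long, 12 mm tall; loose bystander, origin at the centre of its underside. Leave alone.
- vial: Small glass vial with a red cap, 28 mm diameter, 55 mm tall; loose bystander, origin at the centre of its underside. Leave alone.

How it is judged:
By the outcome, as a careful person would: the job done as asked, in the order asked, and still so for the second after the job is handed in, with the robot touching nothing.
It also fails if it takes over 54 s, if anything falls off the work surface, if the arm or the gripper's body presses on something with over 40 N, if the wrist force passes 120 N, or if a joint passes its speed limit or range.

## Working session

There is one attempt and no reset: what is moved stays moved. The work goes in short steps, Python scripts to look and compute and a tool call to move; the robot and the scene stay as the last step left them, time stands still between calls to the robot, and variables do not carry over. Pictures are saved under pics/ and viewed, about 8 in all and at most 12, crops included, and the job is handed in when it is done.

Besides the shell and the picture viewer there is one more tool, called by a JSON object that holds its "op" and its "data", one argument or row to a line. move_arm: Moves the arm, as the interface text tells. Its arguments: {"type":"object","properties":{"moves":{"type":"array","items":{"type":"array","items":{"type":"number"}}},"grip_force":{"type":"number"}},"required":["moves"]}

```bash
mkdir -p pics; cat > h.py <<'E'
import numpy as np, cv2
from workcell import manip, cams
from scipy.spatial.transform import Rotation as R
def snap(n,f):
    p=cams.camera_params(n); im=cams.camera(n); cv2.imwrite('pics/'+f,im[:,:,::-1]); return im,p
def rot(p):
    r=np.array(p['rotation'],float)
    return r if r.shape==(3,3) else R.from_quat(r).as_matrix()
def K(p): return np.array([[p['fx'],0,p['cx']],[0,p['fy'],p['cy']],[0,0,1.]])
def px2w(p,uv,z):
    n=cv2.undistortPoints(np.array(uv,float).reshape(-1,1,2),K(p),np.array(p['dist_coeffs'],float)).reshape(-1,2)
    d=np.c_[n[:,0],-n[:,1],-np.ones(len(n))]@rot(p).T
    o=np.array(p['xyz']); t=(np.asarray(z)-o[2])/d[:,2]
    return o+d*np.reshape(t,(-1,1))
def w2px(p,X):
    c=(np.atleast_2d(X)-np.array(p['xyz']))@rot(p)*[1,-1,-1]
    return cv2.projectPoints(c.astype(float),np.zeros(3),np.zeros(3),K(p),np.array(p['dist_coeffs'],float))[0].reshape(-1,2)
E
python3 - <<'E'
from h import *
for n in('top','side'):
    im,p=snap(n,n+'0.png'); print(n,p)
    cv2.imwrite(f'pics/{n}0b.png',cv2.resize(im[:,:,::-1],(800,600),interpolation=cv2.INTER_CUBIC))
print(manip.get_obs())
E
```

```text
top {'fx': 357.75640955191733, 'fy': 357.75640955191733, 'cx': 261.2630781789781, 'cy': 196.08729643105883, 'dist_coeffs': array([0.00228801, 0.        , 0.        , 0.        , 0.        ]), 'xyz': array([ 0.45267299, -0.00678852,  1.05175604]), 'rotation': array([-0.04972602,  0.04702858,  0.70673595, -0.70415902])}
side {'fx': 416.76161711692436, 'fy': 416.76161711692436, 'cx': 255.0289702433557, 'cy': 191.93696924581562, 'dist_coeffs': array([-0.04255553,  0.        ,  0.        ,  0.        ,  0.        ]), 'xyz': array([-0.02124662, -0.68046422,  0.70664545]), 'rotation': array([ 0.42961149, -0.164203  , -0.33468625,  0.82246973])}
{'clock': 0.1, 'joint_pos': array([-1.23559291,  0.3327887 , -0.06473379,  1.46085824,  0.02156207,
        1.34989867, -0.08849678]), 'joint_velocities': array([ 0.00039987, -0.00120041, -0.00056882, -0.00337152, -0.00047921,
       -0.00030504,  0.00016463]), 'tau': array([ 1.41940545e-03, -6.26744843e+01,  4.91248292e-02, -3.92419517e+01,
        1.62455620e-02,  7.20292039e-03, -6.85573411e-06]), 'position': array([0.21873985, 0.58511189, 0.2306076 ]), 'ee_rot': array([ 8.21636758e-01,  5.70011089e-01, -5.14843716e-04,  3.62919131e-04]), 'ft_force': array([-0.52459272, -0.37960002,  0.94861978]), 'torque': array([ 0.00344942, -0.05785319,  0.04477491]), 'grip_width': 0.9978300091827268}
```

View pics/top0b.png

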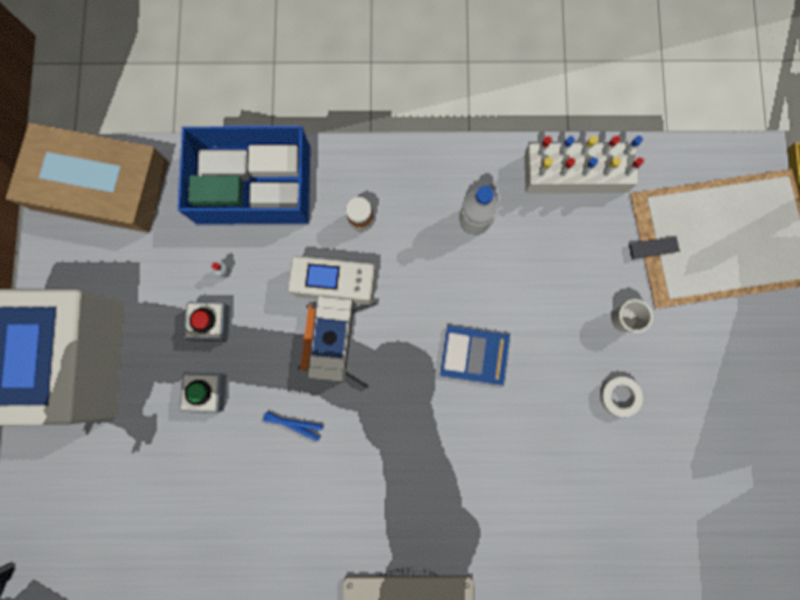

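View pics/side0b.png

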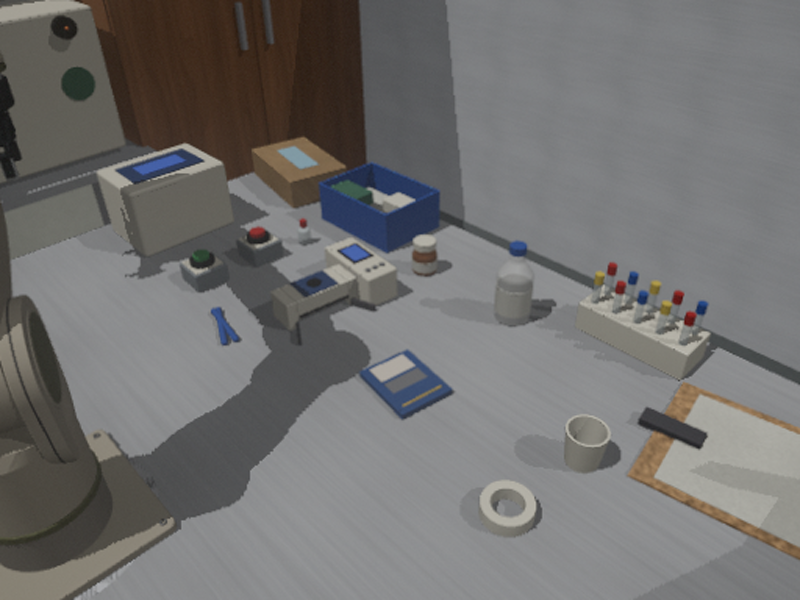

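The top view shows the plate at (475,355) with its white end to the left, towards the reader at (330,340). The green pod is at (198,392) and the red at (201,321). The side view agrees. Next I'll enlarge crops for exact corners.

```bash
python3 - <<'E'
import cv2
im=cv2.imread('pics/top0.png')
# crop cols 110..340 rows 150..290 -> x3.4
c=im[155:290,110:340]; cv2.imwrite('pics/crop_top.png',cv2.resize(c,None,fx=3.45,fy=3.45,interpolation=cv2.INTER_CUBIC))
im=cv2.imread('pics/side0.png')
c=im[135:275,110:300]; cv2.imwrite('pics/crop_side.png',cv2.resize(c,None,fx=4,fy=4,interpolation=cv2.INTER_CUBIC))
E
```

```text
(no output)
```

View pics/crop_top.png

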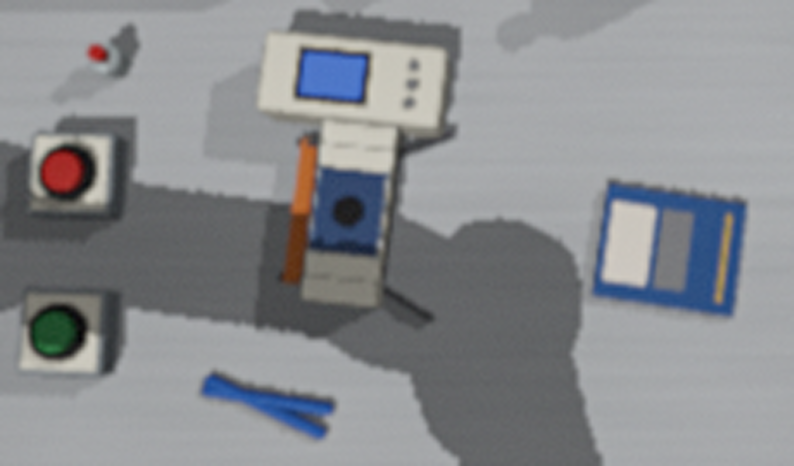

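View pics/crop_side.png

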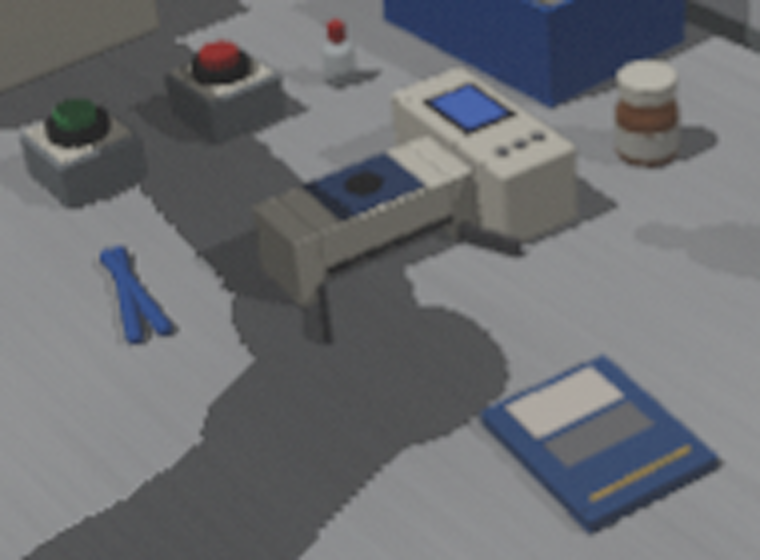

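```bash
cat > fit.py <<'E'
from h import *
from scipy.optimize import least_squares
T=lambda a:np.array(a,float)/3.45+[110-.36,155-.36]
S=lambda a:np.array(a,float)/4+[110-.375,135-.375]
pt,ps=cams.camera_params('top'),cams.camera_params('side')
def pose(q,L):
    c,s=np.cos(q[2]),np.sin(q[2]); L=np.array(L,float)/1000
    return np.c_[q[0]+c*L[:,0]-s*L[:,1], q[1]+s*L[:,0]+c*L[:,1], L[:,2]]
def fit(obs,q0):
    f=lambda q:np.concatenate([(w2px(p,pose(q,L))-uv).ravel() for p,L,uv in obs])
    return least_squares(f,q0,loss='soft_l1')
E
python3 - <<'E'
from fit import *
PL=[(60,-48,12),(60,48,12),(-60,-48,12),(-60,48,12)]
a=(pt,PL,T([(607,182),(594,295),(747,202),(732,314)])); b=(ps,PL,S([(602,357),(483,412),(719,462),(592,527)]))
BX=[(85,-141,68),(-65,-141,68),(-65,-74,68),(85,-74,68)]
c=(pt,BX+[(-30,74,59),(30,74,59)],T([(268,31),(447,45),(437,130),(258,115),(379,306),(303,300)])); d=(ps,BX,S([(458,68),(576,148),(498,181),(393,97)]))
for n,o,q in(('plate',[[a],[b],[a,b]],[.45,-.1,1.5]),('reader',[[c],[d],[c,d]],[.48,.12,1.5])):
    for oo in o:
        r=fit(oo,q); print(n,r.x.round(4),np.degrees(r.x[2]).round(2),'res',np.abs(r.fun).max().round(2))
print('stop bar left top', px2w(pt,T([(305,138),(284,280)]),.014).round(4))
for z in(.04,.05,.055,.06): print(z,px2w(pt,T([(56,332),(66,172)]),z)[:,:2].round(4).ravel(), px2w(ps,S([(75,110),(220,52)]),z)[:,:2].round(4).ravel())
print('pods',px2w(pt,T([(25,290),(106,294),(102,375),(20,370)]),.04).mean(0))
E
```

```text
plate [ 0.5065 -0.1261  1.4279] 81.81 res 0.7
plate [ 0.5046 -0.1287  1.4151] 81.08 res 0.78
plate [ 0.5059 -0.127   1.4239] 81.58 res 1.39
reader [0.5333 0.1353 1.4765] 84.6 res 1.09
reader [0.5296 0.1355 1.4515] 83.16 res 1.76
reader [0.5323 0.1353 1.4705] 84.25 res 1.72
stop bar left top [[0.6007 0.1823 0.014 ]
 [0.4808 0.1973 0.014 ]]
0.04 [0.4388 0.3763 0.5694 0.3744] [0.4554 0.4074 0.5881 0.4037]
0.05 [0.4389 0.3725 0.5683 0.3706] [0.4482 0.3911 0.5789 0.3874]
0.055 [0.439  0.3706 0.5677 0.3687] [0.4446 0.3829 0.5744 0.3793]
0.06 [0.4391 0.3688 0.5671 0.3669] [0.4411 0.3748 0.5698 0.3712]
pods [0.43872422 0.37043903 0.04      ]
```

```bash
cat >> h.py <<'E'
def go(xyz,yaw):
    "shift/turn in tool axes to reach tool pointing down, tool x at yaw deg"
    o=manip.get_obs(); r=R.from_quat(o['ee_rot']); c,s=np.cos(np.radians(yaw)),np.sin(np.radians(yaw))
    t=R.from_matrix(np.array([[c,s,0],[s,-c,0],[0,0,-1]]))
    print('clock',o['clock'],'pos',o['position'].round(4),'F',o['ft_force'].round(1),'toolyaw',np.degrees(np.arctan2(*r.as_matrix()[1::-1,0])).round(2))
    print('turn',(r.inv()*t).as_rotvec(degrees=True).round(2),'shift',(r.inv().apply(np.array(xyz)-o['position'])).round(4))
E
python3 -c "
from h import *
go([.4935,-.221,.20],-5.75)"
```

```text
clock 0.1 pos [0.2187 0.5851 0.2306] F [-0.5 -0.4  0.9] toolyaw 69.5
turn [5.000e-02 6.000e-02 7.525e+01] shift [-0.6588  0.5396  0.0314]
```

{"op": "move_arm", "data": {
  "moves": [
    [0, 0, 75.25, -0.6588, 0.5396, 0.03, 0.045],
    [0, 0, 75.25, -0.6588, 0.5396, 0.03, 0.045],
    [0, 0, 75.25, -0.6588, 0.5396, 0.03, 0.045],
    [0, 0, 75.25, -0.6588, 0.5396, 0.03, 0.045],
    [0, 0, 75.25, -0.6588, 0.5396, 0.03, 0.045],
    [0, 0, 75.25, -0.6588, 0.5396, 0.03, 0.045],
    [0, 0, 75.25, -0.6588, 0.5396, 0.03, 0.045],
    [0, 0, 75.25, -0.6588, 0.5396, 0.03, 0.045],
    [0, 0, 75.25, -0.6588, 0.5396, 0.03, 0.045],
    [0, 0, 75.25, -0.6588, 0.5396, 0.03, 0.045]
  ]
}}

```text
clock: 1.1
position: [0.3801, 0.1104, 0.2136]
ee_rot: [0.999, -0.052, 0.0, -0.0]
ft_force: [0.8, 0.4, 0.8]
grip_width: 0.524
```

```bash
python3 -c "
from h import *
go([.4935,-.221,.20],-5.75)"
```

```text
clock 1.1 pos [0.3801 0.1104 0.2136] F [0.8 0.4 0.8] toolyaw -5.99
turn [-0.03 -0.   -0.24] shift [0.1473 0.3177 0.0134]
```

{"op": "move_arm", "data": {
  "moves": [
    [0, 0, 0, 0.147, 0.318, 0.013, 0.045],
    [0, 0, 0, 0.147, 0.318, 0.013, 0.045],
    [0, 0, 0, 0.147, 0.318, 0.013, 0.045],
    [0, 0, 0, 0.147, 0.318, 0.013, 0.045],
    [0, 0, 0, 0.147, 0.318, 0.013, 0.045],
    [0, 0, 0, 0.147, 0.318, 0.013, 0.045],
    [0, 0, 0, 0.147, 0.318, 0.013, 0.045],
    [0, 0, 0, 0.147, 0.318, 0.013, 0.045],
    [0, 0, 0, 0.147, 0.318, 0.013, 0.045],
    [0, 0, 0, 0.147, 0.318, 0.013, 0.045]
  ]
}}

```text
clock: 2.1
position: [0.4943, -0.2175, 0.2005]
ee_rot: [0.999, -0.05, -0.0, -0.0]
ft_force: [-0.4, 0.2, 0.3]
grip_width: 0.523
```

```bash
python3 - <<'E'
from h import *
go([.4935,-.221,.20],-5.75)
im,p=snap('wrist','w1.png'); print(p)
np.save('w1.npy',p,allow_pickle=True)
cv2.imwrite('pics/w1b.png',cv2.resize(im[:,:,::-1],(800,600),interpolation=cv2.INTER_CUBIC))
E
```

```text
clock 2.1 pos [ 0.4943 -0.2175  0.2005] F [-0.4  0.2  0.3] toolyaw -5.69
turn [-0.05  0.03  0.06] shift [-0.0005  0.0036  0.0005]
{'fx': 300.5369039933258, 'fy': 300.5369039933258, 'cx': 256.0748567362242, 'cy': 190.1763242096917, 'dist_coeffs': array([-0.05778566,  0.        ,  0.        ,  0.        ,  0.        ]), 'xyz': array([ 0.49957807, -0.15310453,  0.3430034 ]), 'rotation': array([-0.12949884,  0.00626063, -0.04904075,  0.99034633])}
```

View pics/w1b.png

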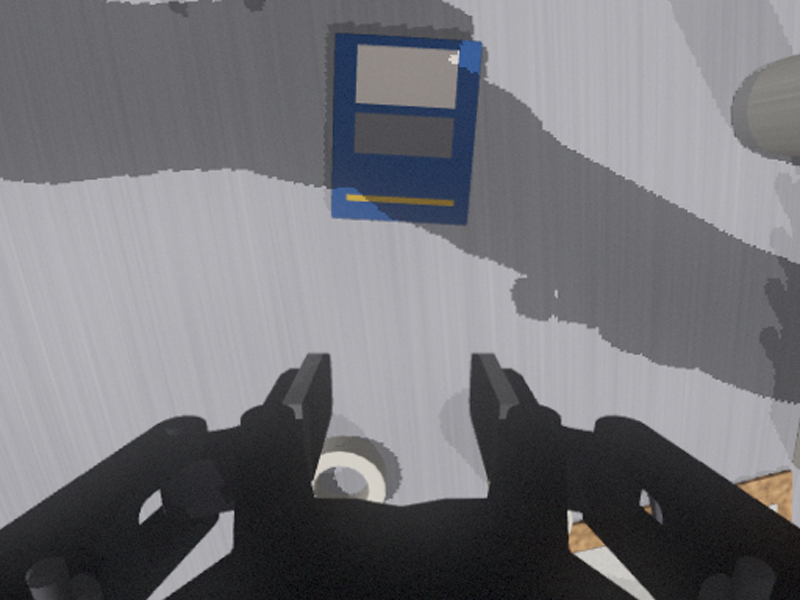

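The wrist view shows the plate with corners at (334,33), (482,40), (467,224) and (331,217), clear of the fingertips. I'll refine the plate pose from these.

```bash
python3 - <<'E'
from fit import *
pw=np.load('w1.npy',allow_pickle=True).item()
PL=[(60,48,12),(60,-48,12),(-60,-48,12),(-60,48,12)]
uv=np.array([(334,33),(482,40),(467,224),(331,217)])/1.5625-.18
r=fit([(pw,PL,uv)],[.5,-.12,1.42]); print(r.x.round(4),np.degrees(r.x[2]),r.fun.round(1))
print(px2w(cams.camera_params('top'),[[398,253],[406,202]],.0).round(3))
go([.4935,-.221,.020],-5.75)
E
```

```text
[ 0.5044 -0.1264  1.4234] 81.553849371622 [-0.1 -0.7  0.  -0.2  0.3  0.4 -0.2  0.6]
[[ 0.43  -0.399  0.   ]
 [ 0.578 -0.431  0.   ]]
clock 2.15 pos [ 0.4945 -0.2172  0.2008] F [ 0.2 -0.1  0.7] toolyaw -5.65
turn [-0.08 -0.02  0.1 ] shift [-0.0007  0.0042  0.1808]
```

{"op": "move_arm", "data": {
  "moves": [
    [0, 0, 0, -0.0007, 0.003, 0.05, 0.045],
    [0, 0, 0, -0.0007, 0.003, 0.1, 0.045],
    [0, 0, 0, -0.0007, 0.003, 0.15, 0.045],
    [0, 0, 0, -0.0007, 0.003, 0.18, 0.045],
    [0, 0, 0, -0.0007, 0.003, 0.19, 0.045],
    [0, 0, 0, -0.0007, 0.003, 0.194, 0.045],
    [0, 0, 0, -0.0007, 0.003, 0.196, 0.045],
    [0, 0, 0, -0.0007, 0.003, 0.198, 0.045],
    [0, 0, 0, -0.0007, 0.003, 0.198, 0.045]
  ]
}}

```text
clock: 3.05
position: [0.4943, -0.2215, 0.0037]
ee_rot: [0.999, -0.05, 0.001, -0.0]
ft_force: [1.2, -0.4, 0.6]
grip_width: 0.524
```

```bash
python3 -c "
from h import *
go([.5194,.0055,.003],-5.75)"
```

```text
clock 3.05 pos [ 0.4943 -0.2215  0.0037] F [ 1.2 -0.4  0.6] toolyaw -5.73
turn [-0.02 -0.11  0.02] shift [ 0.0023 -0.2284  0.0008]
```

{"op": "move_arm", "data": {
  "moves": [
    [0, 0, 0, 0, -0.012, 0.001, 0.045],
    [0, 0, 0, 0, -0.02, 0.001, 0.045],
    [0, 0, 0, 0, -0.028, 0.001, 0.045],
    [0, 0, 0, 0, -0.036, 0.001, 0.045],
    [0, 0, 0, 0, -0.046, 0.001, 0.045],
    [0, 0, 0, 0, -0.056, 0.001, 0.045],
    [0, 0, 0, 0, -0.066, 0.001, 0.045],
    [0, 0, 0, 0, -0.074, 0.001, 0.045],
    [0, 0, 0, 0, -0.078, 0.001, 0.045],
    [0, 0, 0, 0, -0.08, 0.001, 0.045]
  ]
}}

```text
clock: 4.05
position: [0.5016, -0.1415, 0.0017]
ee_rot: [0.999, -0.05, 0.0, -0.0]
ft_force: [-0.1, -2.7, 0.9]
grip_width: 0.527
```

```bash
python3 - <<'E'
from h import *
go([.5194,.0055,.003],-5.75)
im,p=snap('wrist','w2.png'); print(p['xyz'])
np.save('w2.npy',p,allow_pickle=True)
cv2.imwrite('pics/w2b.png',cv2.resize(im[:,:,::-1],(800,600),interpolation=cv2.INTER_CUBIC))
im,p=snap('top','t2.png')
cv2.imwrite('pics/t2b.png',cv2.resize(im[155:290,150:380,::-1],None,fx=3.45,fy=3.45,interpolation=cv2.INTER_CUBIC))
E
```

```text
clock 4.05 pos [ 0.5016 -0.1415  0.0017] F [-0.1 -2.7  0.9] toolyaw -5.72
turn [-0.01 -0.    0.03] shift [ 0.0031 -0.148  -0.0013]
[ 0.50676804 -0.07698589  0.14413401]
```

View pics/w2b.png

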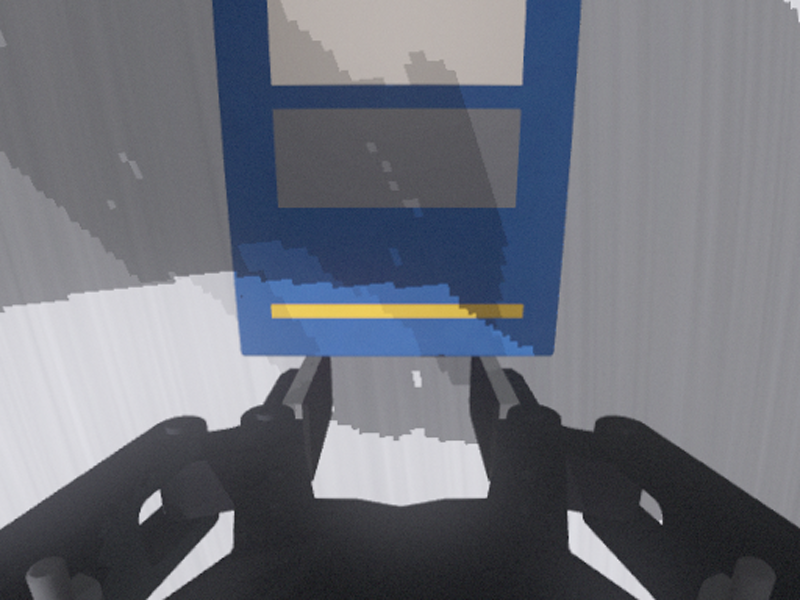

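The wrist view shows the plate's tail square on both fingertips: the tail edge is level at row 355, spanning columns 240–555. I'll raise the arm now to see the plate and the reader mouth together.

{"op": "move_arm", "data": {
  "moves": [
    [0, 0, 0, 0, 0.01, 0, 0.045],
    [0, 0, 0, 0, 0.01, -0.05, 0.045],
    [0, 0, 0, 0, 0.0, -0.1, 0.045],
    [0, 0, 0, 0, -0.03, -0.15, 0.045],
    [0, 0, 0, 0, -0.06, -0.19, 0.045],
    [0, 0, 0, 0, -0.09, -0.21, 0.045],
    [0, 0, 0, 0, -0.12, -0.22, 0.045],
    [0, 0, 0, 0, -0.13, -0.22, 0.045],
    [0, 0, 0, 0, -0.13, -0.22, 0.045]
  ]
}}

```text
clock: 5.05
position: [0.5144, -0.0118, 0.2213]
ee_rot: [0.999, -0.049, -0.0, -0.0]
ft_force: [0.3, -0.1, -0.4]
grip_width: 0.529
```

```bash
python3 - <<'E'
from h import *
im,p=snap('wrist','w3.png'); print(p['xyz'])
np.save('w3.npy',p,allow_pickle=True)
cv2.imwrite('pics/w3b.png',cv2.resize(im[:,:,::-1],(800,600),interpolation=cv2.INTER_CUBIC))
E
```

```text
[0.51958694 0.05266249 0.36380842]
```

View pics/w3b.png

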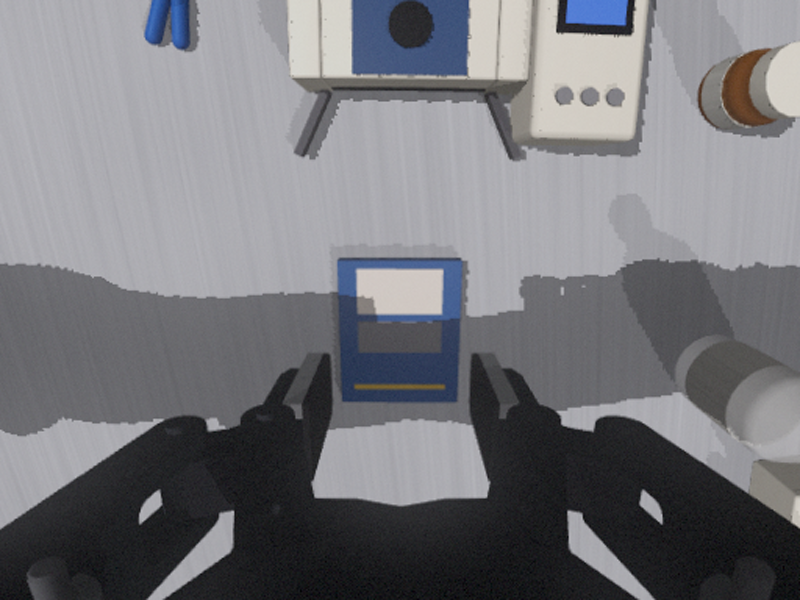

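The wrist view shows the plate at (338,259), (462,259), (459,402) and (343,402). The bridge front edge runs (291,78)–(529,79), the fin tips are at (302,155) and (517,158), and the box's front edge runs (530,140)–(634,140).

```bash
python3 - <<'E'
from fit import *
pw=np.load('w3.npy',allow_pickle=True).item()
W=lambda a:np.array(a)/1.5625-.18
PL=[(60,48,12),(60,-48,12),(-60,-48,12),(-60,48,12)]
r=fit([(pw,PL,W([(338,259),(462,259),(459,402),(343,402)]))],[.5,-.06,1.47]);P=r.x; print('plate',P.round(4),np.degrees(P[2]).round(2),r.fun.round(1))
A=[(-30,74,59),(-30,-74,59),(-65,-74,68),(-65,-141,68)];ua=W([(291,78),(529,79),(530,140),(634,140)])
B=[(-76,76.5,14),(-76,-76.5,14)];ub=W([(302,154),(517,157)])
for L,u in((A,ua),(A+B,np.r_[ua,ub])):
    r=fit([(pw,L,u)],[.53,.13,1.47]);q=r.x; print('reader',q.round(4),np.degrees(q[2]).round(2),r.fun.round(1))
    d=P[:2]-q[:2];c,s=np.cos(q[2]),np.sin(q[2]);print('plate in reader',(c*d[0]+s*d[1]).round(4),(-s*d[0]+c*d[1]).round(4))
print(px2w(pw,ub,.014))
go([.5010,-.155,.003],-5.75)
E
```

```text
plate [ 0.5077 -0.0703  1.4767] 84.61 [-0.6  0.1  0.9 -0.2 -0.1 -0.  -0.1  0.2]
reader [0.5325 0.1377 1.4676] 84.09 [-3.5  0.   0.2  0.4 -0.2 -1.   2.5  0.5]
plate in reader -0.2095 0.0032
reader [0.5335 0.1382 1.4657] 83.98 [-2.7 -0.7  1.2  0.   0.7 -1.5  3.3  0.2 -0.8  2.1 -2.4  1.3]
plate in reader -0.2101 0.0037
[[0.45063609 0.07278211 0.014     ]
 [0.60432532 0.05571769 0.014     ]]
clock 5.1 pos [ 0.5141 -0.0135  0.221 ] F [ 0.2 -0.8 -0.1] toolyaw -5.76
turn [ 0.03  0.06 -0.01] shift [0.0014 0.142  0.2181]
```

{"op": "move_arm", "data": {
  "moves": [
    [0, 0, -0.1, 0.001, 0.05, 0.02, 0.045],
    [0, 0, -0.1, 0.001, 0.1, 0.05, 0.045],
    [0, 0, -0.1, 0.001, 0.142, 0.07, 0.045],
    [0, 0, -0.1, 0.001, 0.142, 0.11, 0.045],
    [0, 0, -0.1, 0.001, 0.142, 0.16, 0.045],
    [0, 0, -0.1, 0.001, 0.142, 0.2, 0.045],
    [0, 0, -0.1, 0.001, 0.142, 0.212, 0.045],
    [0, 0, -0.1, 0.001, 0.142, 0.218, 0.045],
    [0, 0, -0.1, 0.001, 0.142, 0.219, 0.045]
  ]
}}

```text
clock: 6.0
position: [0.5016, -0.1551, 0.0035]
ee_rot: [0.999, -0.05, 0.0, 0.0]
ft_force: [-0.4, -0.2, 0.8]
grip_width: 0.527
```

```bash
python3 -c "
from h import *
go([.5010,-.142,.002],-5.9)"
```

```text
clock 6.0 pos [ 0.5016 -0.1551  0.0035] F [-0.4 -0.2  0.8] toolyaw -5.71
turn [ 0.03 -0.05  0.19] shift [-0.0019 -0.013   0.0015]
```

{"op": "move_arm", "data": {
  "moves": [
    [0, 0, 0.2, 0, -0.008, 0.001, 0.045],
    [0, 0, 0.2, 0, -0.015, 0.001, 0.045],
    [0, 0, 0.2, 0.0005, -0.023, 0.001, 0.045],
    [0, 0, 0.2, 0.0012, -0.034, 0.001, 0.045],
    [0, 0, 0.2, 0.002, -0.046, 0.001, 0.045],
    [0, 0, 0.2, 0.003, -0.058, 0.001, 0.045],
    [0, 0, 0.2, 0.004, -0.07, 0.001, 0.045],
    [0, 0, 0.2, 0.005, -0.08, 0.001, 0.045],
    [0, 0, 0.2, 0.0055, -0.086, 0.001, 0.045],
    [0, 0, 0.2, 0.0055, -0.088, 0.001, 0.045]
  ]
}}

```text
clock: 7.0
position: [0.5156, -0.0661, 0.0016]
ee_rot: [0.999, -0.051, -0.0, -0.0]
ft_force: [0.3, -1.9, 0.9]
grip_width: 0.527
```

```bash
python3 -c "
from h import *
go([.5010,-.142,.002],-5.9)"
```

```text
clock 7.0 pos [ 0.5156 -0.0661  0.0016] F [ 0.3 -1.9  0.9] toolyaw -5.79
turn [-0.01  0.01  0.11] shift [-0.0068  0.077  -0.0004]
```

{"op": "move_arm", "data": {
  "moves": [
    [0, 0, 0, 0, 0.01, 0, 0.045],
    [0, 0, 0, 0, 0.01, -0.05, 0.045],
    [0, 0, 0, 0, 0.0, -0.1, 0.045],
    [0, 0, 0, 0, -0.0, -0.15, 0.045],
    [0, 0, 0, 0, -0.02, -0.19, 0.045],
    [0, 0, 0, 0, -0.04, -0.21, 0.045],
    [0, 0, 0, 0, -0.06, -0.22, 0.045],
    [0, 0, 0, 0, -0.06, -0.22, 0.045],
    [0, 0, 0, 0, -0.06, -0.22, 0.045]
  ]
}}

```text
clock: 7.9
position: [0.5213, -0.008, 0.2214]
ee_rot: [0.999, -0.051, -0.0, -0.0]
ft_force: [0.6, -0.7, 1.4]
grip_width: 0.532
```

```bash
python3 - <<'E'
from h import *
im,p=snap('wrist','w4.png'); print(p['xyz'])
np.save('w4.npy',p,allow_pickle=True)
cv2.imwrite('pics/w4b.png',cv2.resize(im[:,:,::-1],(800,600),interpolation=cv2.INTER_CUBIC))
go([.5010,-.142,.002],-5.9)
E
```

```text
[0.52667293 0.05644692 0.36386699]
clock 7.95 pos [ 0.521  -0.0086  0.2211] F [ 0.8  0.6 -0.7] toolyaw -5.92
turn [ 0.01  0.05 -0.02] shift [-0.006   0.1347  0.2192]
```

View pics/w4b.png

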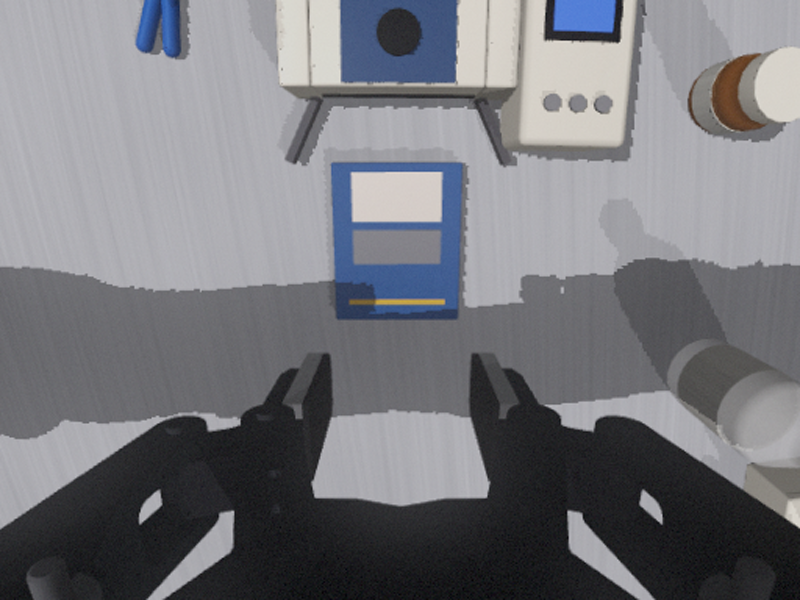

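The wrist view shows the plate's front edge at (331–463,163), just between the fin tips (292,161) and (507,163). The plate's mid column is 397 against the mouth's 399.5, so it is about 2 mm off centre and nearly parallel. Next I'll get behind it again.

```bash
python3 -c "
from h import *
go([.5144,-.079,.0025],-6.2)"
```

```text
clock 7.95 pos [ 0.521  -0.0086  0.2211] F [ 0.8  0.6 -0.7] toolyaw -5.92
turn [0.01 0.05 0.28] shift [0.0009 0.0707 0.2186]
```

{"op": "move_arm", "data": {
  "moves": [
    [0, 0, 0.3, 0.001, 0.04, 0.02, 0.045],
    [0, 0, 0.3, 0.001, 0.071, 0.05, 0.045],
    [0, 0, 0.3, 0.001, 0.071, 0.09, 0.045],
    [0, 0, 0.3, 0.001, 0.071, 0.13, 0.045],
    [0, 0, 0.3, 0.001, 0.071, 0.17, 0.045],
    [0, 0, 0.3, 0.001, 0.071, 0.2, 0.045],
    [0, 0, 0.3, 0.001, 0.071, 0.212, 0.045],
    [0, 0, 0.3, 0.001, 0.071, 0.218, 0.045],
    [0, 0, 0.3, 0.001, 0.071, 0.219, 0.045]
  ]
}}

```text
clock: 8.85
position: [0.5155, -0.0787, 0.0031]
ee_rot: [0.999, -0.054, 0.0, 0.0]
ft_force: [0.1, 1.2, 0.8]
grip_width: 0.526
```

```bash
python3 -c "
from h import *
go([.526,.03,.002],-6.2)"
```

```text
clock 8.85 pos [ 0.5155 -0.0787  0.0031] F [0.1 1.2 0.8] toolyaw -6.2
turn [ 0.01 -0.02 -0.  ] shift [-0.0013 -0.1092  0.001 ]
```

{"op": "move_arm", "data": {
  "moves": [
    [0, 0, 0, 0, -0.008, 0.001, 0.045],
    [0, 0, 0, 0, -0.016, 0.001, 0.045],
    [0, 0, 0, 0.0003, -0.026, 0.001, 0.045],
    [0, 0, 0, 0.0006, -0.037, 0.001, 0.045],
    [0, 0, 0, 0.001, -0.048, 0.001, 0.045],
    [0, 0, 0, 0.0015, -0.06, 0.001, 0.045],
    [0, 0, 0, 0.0015, -0.072, 0.001, 0.045],
    [0, 0, 0, 0.0015, -0.083, 0.001, 0.045],
    [0, 0, 0, 0.0015, -0.091, 0.001, 0.045],
    [0, 0, 0, 0.0015, -0.095, 0.001, 0.045]
  ]
}}

```text
clock: 9.85
position: [0.527, 0.0174, 0.0016]
ee_rot: [0.999, -0.053, -0.0, -0.0]
ft_force: [0.1, -2.3, 1.9]
grip_width: 0.526
```

{"op": "move_arm", "data": {
  "moves": [
    [0, 0, 0, 0, -0.006, 0, 0.045],
    [0, 0, 0, 0, -0.012, 0, 0.045],
    [0, 0, 0, 0, -0.017, 0, 0.045],
    [0, 0, 0, 0, -0.021, 0, 0.045],
    [0, 0, 0, 0, -0.024, 0, 0.045],
    [0, 0, 0, 0, -0.026, 0, 0.045],
    [0, 0, 0, 0, -0.026, 0, 0.045]
  ]
}}

```text
clock: 10.55
position: [0.5297, 0.0426, 0.0016]
ee_rot: [0.999, -0.053, -0.0, -0.0]
ft_force: [0.8, -0.2, -0.1]
grip_width: 0.526
```

{"op": "move_arm", "data": {
  "moves": [
    [0, 0, 0, 0, -0.001, 0, 0.045],
    [0, 0, 0, 0, -0.002, 0, 0.045],
    [0, 0, 0, 0, -0.003, 0, 0.045],
    [0, 0, 0, 0, -0.004, 0, 0.045]
  ]
}}

```text
clock: 10.95
position: [0.5302, 0.0461, 0.0017]
ee_rot: [0.999, -0.054, -0.0, -0.0]
ft_force: [-0.6, -0.5, -0.8]
grip_width: 0.527
```

```bash
python3 -c "
from h import *
go([.526,.03,.002],-6.2)"
```

```text
clock 10.95 pos [0.5302 0.0461 0.0017] F [-0.6 -0.5 -0.8] toolyaw -6.16
turn [-0.    0.    0.04] shift [-0.0024  0.0164 -0.0003]
```

{"op": "move_arm", "data": {
  "moves": [
    [0, 0, 0, 0, -0.001, 0, 0.045],
    [0, 0, 0, 0, -0.002, 0, 0.045]
  ]
}}

```text
clock: 11.15
position: [0.5303, 0.0476, 0.0017]
ee_rot: [0.999, -0.054, -0.0, 0.0]
ft_force: [-1.6, -6.6, 1.8]
grip_width: 0.521
```

{"op": "move_arm", "data": {
  "moves": [
    [0, 0, 0, 0, -0.0005, 0, 0.045],
    [0, 0, 0, 0, -0.001, 0, 0.045]
  ]
}}

```text
clock: 11.35
position: [0.5303, 0.0476, 0.0017]
ee_rot: [0.999, -0.054, -0.0, 0.001]
ft_force: [-0.3, -7.9, 0.6]
grip_width: 0.526
```

```bash
python3 -c "
from h import *
go([.526,.03,.002],-6.2)"
```

```text
clock 11.35 pos [0.5303 0.0476 0.0017] F [-0.3 -7.9  0.6] toolyaw -6.21
turn [ 0.09  0.01 -0.01] shift [-0.0023  0.018  -0.0003]
```

{"op": "move_arm", "data": {
  "moves": [
    [0, 0, 0, 0, 0.012, -0.003, 0.0],
    [0, 0, 0, 0, 0.012, -0.003, 0.0],
    [0, 0, 0, 0, 0.012, -0.003, 0.0],
    [0, 0, 0, 0, 0.012, -0.003, 0.0],
    [0, 0, 0, 0, 0.012, -0.003, 0.0],
    [0, 0, 0, 0, 0.006, -0.003, 0.0],
    [0, 0, 0, 0, 0.003, -0.003, 0.0],
    [0, 0, 0, 0, 0.001, -0.003, 0.0],
    [0, 0, 0, 0, 0.0, -0.003, 0.0],
    [0, 0, 0, 0, -0.001, -0.003, 0.0]
  ]
}}

```text
clock: 12.35
position: [0.5303, 0.0477, 0.0046]
ee_rot: [0.999, -0.054, -0.0, 0.001]
ft_force: [-1.8, -11.0, 3.6]
grip_width: -0.0
```

{"op": "move_arm", "data": {
  "moves": [
    [0, 0, 0, 0, -0.001, 0, 0.0],
    [0, 0, 0, 0, -0.002, 0, 0.0]
  ]
}}

```text
clock: 12.55
position: [0.5303, 0.0478, 0.0046]
ee_rot: [0.998, -0.055, -0.0, 0.002]
ft_force: [-2.8, -17.0, 4.3]
grip_width: 0.001
```

It's firmly against something at 17 N. I'll back off and check.

{"op": "move_arm", "data": {
  "moves": [
    [0, 0, 0, 0, 0.01, 0, 0.0],
    [0, 0, 0, 0, 0.025, 0, 0.0],
    [0, 0, 0, 0, 0.025, -0.05, 0.0],
    [0, 0, 0, 0, 0.025, -0.1, 0.0],
    [0, 0, 0, 0, 0.01, -0.15, 0.0],
    [0, 0, 0, 0, -0.01, -0.2, 0.0],
    [0, 0, 0, 0, -0.03, -0.22, 0.0],
    [0, 0, 0, 0, -0.03, -0.22, 0.0],
    [0, 0, 0, 0, -0.03, -0.22, 0.0]
  ]
}}

```text
clock: 13.45
position: [0.534, 0.0818, 0.2246]
ee_rot: [0.999, -0.053, 0.0, -0.0]
ft_force: [-0.7, 0.5, -1.3]
grip_width: -0.006
```

```bash
python3 - <<'E'
from h import *
im,p=snap('wrist','w5.png'); np.save('w5.npy',p,allow_pickle=True)
cv2.imwrite('pics/w5b.png',cv2.resize(im[:,:,::-1],(800,600),interpolation=cv2.INTER_CUBIC))
go([.439,.3695,.10],-6.2)
E
```

```text
clock 13.5 pos [0.5336 0.081  0.2239] F [-1.5  0.5 -0.7] toolyaw -6.17
turn [0.01 0.06 0.03] shift [-0.1249 -0.2767  0.1239]
```

View pics/w5b.png

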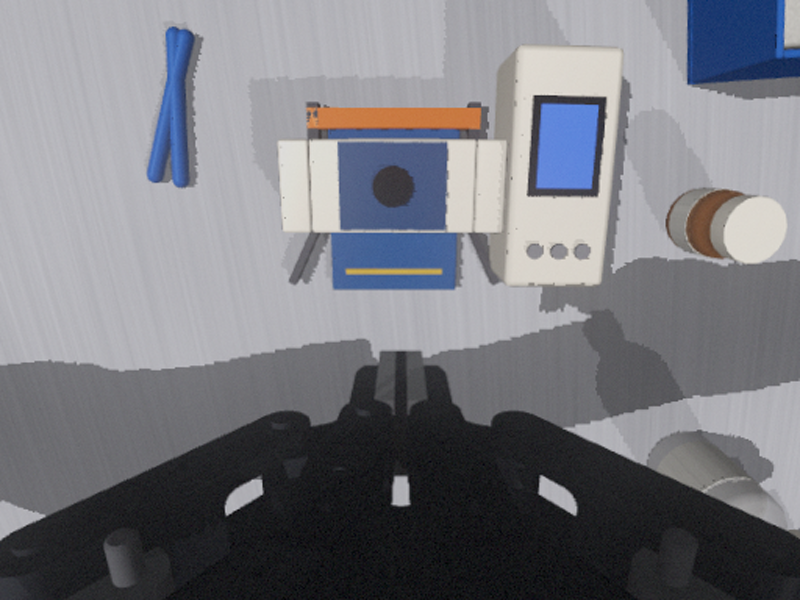

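The wrist view shows the plate home. Its front lies flush along the orange bar (row 129, both sides), its tail is level at row 290, and it is roughly centred between the cheeks. Now the green button.

{"op": "move_arm", "data": {
  "moves": [
    [0, 0, 0, -0.02, -0.044, 0, 0.0],
    [0, 0, 0, -0.04, -0.088, 0, 0.0],
    [0, 0, 0, -0.06, -0.132, 0, 0.0],
    [0, 0, 0, -0.08, -0.176, 0, 0.0],
    [0, 0, 0, -0.1, -0.22, 0.02, 0.0],
    [0, 0, 0, -0.125, -0.265, 0.06, 0.0],
    [0, 0, 0, -0.125, -0.277, 0.1, 0.0],
    [0, 0, 0, -0.125, -0.277, 0.124, 0.0],
    [0, 0, 0, -0.125, -0.277, 0.124, 0.0],
    [0, 0, 0, -0.125, -0.277, 0.124, 0.0]
  ]
}}

```text
clock: 14.5
position: [0.4402, 0.3687, 0.1007]
ee_rot: [0.998, -0.055, -0.0, 0.001]
ft_force: [0.0, -0.6, -0.3]
grip_width: 0.001
```

```bash
python3 - <<'E'
from h import *
go([.439,.3695,.07],-6.2)
im,p=snap('wrist','w6.png'); a=im[:,:,::-1]
im,p=snap('top','t6.png'); b=im[:,:,::-1]
b=cv2.resize(b[170:270,110:240],(520,400),interpolation=cv2.INTER_CUBIC)
a=cv2.resize(a,(280,210)); c=np.zeros((400,800,3),np.uint8); c[:,:520]=b; c[:210,520:]=a
cv2.imwrite('pics/c6.png',c)
E
```

```text
clock 14.5 pos [0.4402 0.3687 0.1007] F [ 0.  -0.6 -0.3] toolyaw -6.29
turn [ 0.11  0.01 -0.09] shift [-0.0013 -0.0007  0.0306]
```

View pics/c6.png

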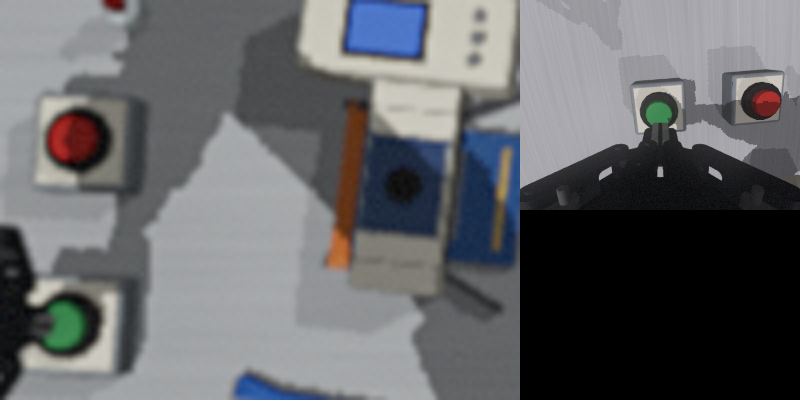

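```bash
python3 - <<'E'
from h import *
p=cams.camera_params('wrist'); im=cv2.imread('pics/w6.png').astype(int)
m=((im[:,:,1]-im[:,:,2]>50)&(im[:,:,1]-im[:,:,0]>25)).astype(np.uint8)
n,l,s,c=cv2.connectedComponentsWithStats(m); i=1+s[1:,4].argmax(); print(s[i],c[i])
x,y,w,h=s[i,:4]
for z in(.054,.058,.062): print(z,px2w(p,[[x,y+h/2],[x+w,y+h/2],[x+w/2,y]],z)[:,:2].round(4))
E
```

```text
[ 230  187   48   41 1448] [252.83977901 206.6339779 ]
0.054 [[0.4228 0.3737]
 [0.4547 0.3702]
 [0.4403 0.386 ]]
0.058 [[0.4233 0.375 ]
 [0.4545 0.3715]
 [0.4405 0.387 ]]
0.062 [[0.4238 0.3762]
 [0.4544 0.3729]
 [0.4406 0.388 ]]
```

The wrist fit gives the button centre at about (0.439, 0.370), with its top near z 0.054. That agrees with the top view, which also still shows the plate home. Descending now.

{"op": "move_arm", "data": {
  "moves": [
    [0, 0, 0, -0.001, -0.001, 0.02, 0.0],
    [0, 0, 0, -0.001, -0.001, 0.034, 0.0],
    [0, 0, 0, -0.001, -0.001, 0.04, 0.0],
    [0, 0, 0, -0.001, -0.001, 0.042, 0.0],
    [0, 0, 0, -0.001, -0.001, 0.044, 0.0],
    [0, 0, 0, -0.001, -0.001, 0.046, 0.0]
  ]
}}

```text
clock: 15.2
position: [0.439, 0.3717, 0.0557]
ee_rot: [0.999, -0.054, 0.0, -0.0]
ft_force: [-9.2, -7.9, 30.8]
grip_width: 0.002
```

{"op": "move_arm", "data": {
  "moves": [
    [0, 0, 0, 0, 0, 0.001, 0.0],
    [0, 0, 0, 0, 0, 0.002, 0.0],
    [0, 0, 0, 0, 0, 0.003, 0.0]
  ]
}}

```text
clock: 15.5
position: [0.4392, 0.3718, 0.0553]
ee_rot: [0.999, -0.054, -0.001, -0.001]
ft_force: [-16.7, -14.3, 51.0]
grip_width: -0.0
```

Bottomed out at z 0.0555. I'll release in steps to confirm the spring travel.

{"op": "move_arm", "data": {
  "moves": [
    [0, 0, 0, 0, 0, -0.004, 0.0],
    [0, 0, 0, 0, 0, -0.006, 0.0],
    [0, 0, 0, 0, 0, -0.006, 0.0]
  ]
}}

```text
clock: 15.8
position: [0.4391, 0.372, 0.0585]
ee_rot: [0.999, -0.054, 0.001, -0.001]
ft_force: [0.2, -2.0, 3.5]
grip_width: -0.0
```

{"op": "move_arm", "data": {
  "moves": [
    [0, 0, 0, 0, 0, -0.003, 0.0],
    [0, 0, 0, 0, 0, -0.003, 0.0]
  ]
}}

```text
clock: 16.0
position: [0.439, 0.3721, 0.0611]
ee_rot: [0.999, -0.054, 0.0, -0.0]
ft_force: [1.3, 0.3, 1.7]
grip_width: 0.002
```

{"op": "move_arm", "data": {
  "moves": [
    [0, 0, 0, 0, 0, -0.004, 0.0],
    [0, 0, 0, 0, 0, -0.004, 0.0]
  ]
}}

```text
clock: 16.2
position: [0.4384, 0.372, 0.0649]
ee_rot: [0.999, -0.054, -0.0, -0.0]
ft_force: [0.6, -0.7, 0.2]
grip_width: 0.0
```

The force fell off as a spring over about 6 mm (3.5, 1.7, 0.2 N), so it was a full press. I'll retreat and do the final check.

{"op": "move_arm", "data": {
  "moves": [
    [0, 0, 0, 0, 0, -0.04, 0.0],
    [0, 0, 0, 0, 0, -0.08, 0.0],
    [0, 0, 0, 0, 0, -0.12, 0.0],
    [0, 0, 0, -0.03, 0, -0.15, 0.0],
    [0, 0, 0, -0.06, 0, -0.16, 0.0],
    [0, 0, 0, -0.06, 0, -0.16, 0.0],
    [0, 0, 0, -0.06, 0, -0.16, 0.0]
  ]
}}

```text
clock: 16.9
position: [0.3782, 0.3786, 0.2247]
ee_rot: [0.999, -0.053, -0.0, -0.0]
ft_force: [0.1, -0.5, -0.6]
grip_width: -0.001
```

```bash
python3 - <<'E'
from h import *
im,p=snap('top','t7.png'); b=im[:,:,::-1]
im,p=snap('side','s7.png'); s=im[:,:,::-1]
t0=cv2.imread('pics/top0.png')
B=cv2.resize(b[155:255,110:260],(450,300),interpolation=cv2.INTER_CUBIC)
S=cv2.resize(s[135:255,110:290],(450,300),interpolation=cv2.INTER_CUBIC)
W=cv2.resize(b,(350,262)); W0=cv2.resize(s,(350,262))
c=np.zeros((600,800,3),np.uint8); c[:300,:450]=B; c[300:,:450]=S; c[:262,450:]=W; c[300:562,450:]=W0
cv2.imwrite('pics/c7.png',c); print(manip.get_obs()['clock'])
E
```

```text
17.0
```

View pics/c7.png

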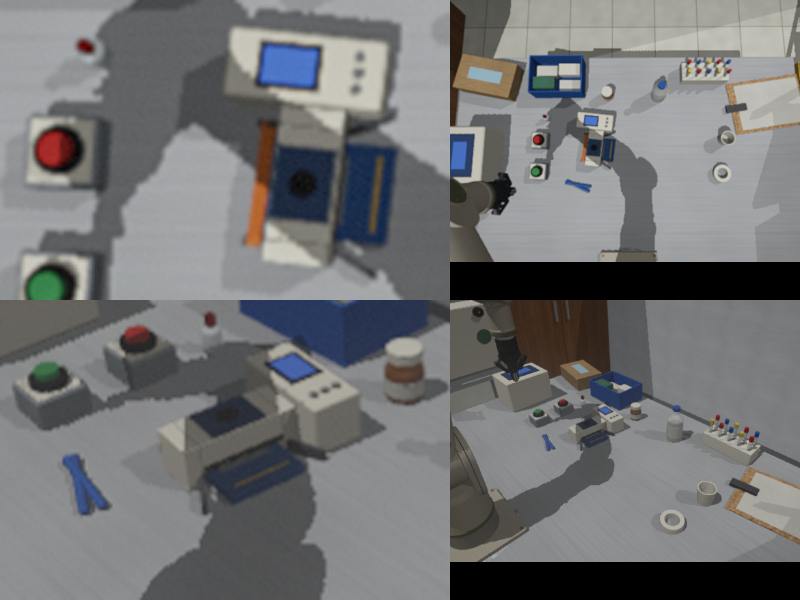

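The plate sits under the bridge with its tail (yellow line) showing. Both buttons are up, the bystanders are unmoved, and the arm is clear of everything. Handing in.

```bash
python3 -c "
from h import *
print(manip.hand_in())"
```

```text
the job is handed in; nothing more can be done
None
```

The plate is home against the orange stop, the green button has been pressed and released, and I handed the job in at about 17 s.

- **Plate:** I slid it flat with the fingertips in stages and corrected a sideways offset of about 5 mm before the mouth. With the fingers shut, I then pushed at the middle of the tail to 17 N, and it did not move further. The wrist picture from above shows the front edge flush and parallel to the stop, roughly centred between the cheeks.
- **Green button:** It bottomed out at z ≈ 0.0555 m. The press reached 51 N at the fingertip, far more than the 5 N needed, but within the 120 N wrist limit. On release the force fell as a spring would over about 6 mm.
- **Final pictures:** The plate was still home, both buttons were up, the other objects were in place by eye, and the arm was clear.

**Disagreements between measurements:**
- The estimates of the reader's angle differed by about 1.5° and its sideways position by a few mm. I steered by the plate and mouth as seen together in the wrist picture.
- I first put the top of the green button at z 0.054. The release showed it is nearer 0.061, so my first descent reached 31 N before I read the force.

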